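Stand the cosmetic containers in their filling nests

TASK

Get the filling station ready: stand each of the four containers (large round jar, small round jar, oblong tin, square dropper bottle) upright in the nest whose inlaid grey outline has its shape and size, flat on the nest's floor and lined up with the outline. Someone has left the small jar in the large jar's nest, so it has to go to its own nest before the large jar can go in. Keep the containers upright throughout, and leave the steel beaker and the round brown bottle standing where they are.

Things in the scene. Friction and masses are not known exactly. Their poses are not given: they have to be found in the camera images.
- jar_small: Loose, closed, upright at the start; origin at the centre of its underside, z up. Small round white cream jar with screw lid, 40 mm diameter, 40 mm high, about 60 g. It starts in the large jar's nest, standing on that nest's floor. Straight-sided: grip its side above the rim; yaw does not matter.
- jar_large: Loose, closed, upright at the start; origin at the centre of its underside, z up. Large round white cream jar with screw lid, 58 mm diameter, 50 mm high, about 130 g. Starts on the table. Straight-sided; yaw does not matter.
- tin: Loose, closed, upright at the start; origin at the centre of its underside, z up. Oblong aluminium tin with lid, 70 mm long (its x), 36 mm wide (its y), 40 mm high, about 80 g. Starts on the table. Grip across its y.
- dropper: Loose, closed, upright at the start; origin at the centre of its underside, z up. Square amber glass dropper bottle with paper label: body 38 x 38 mm (x and y along its sides) and 56 mm high, then a black collar and rubber bulb (22 mm wide at most) to 88 mm in all, about 110 g. Starts on the table. Grip the square body across its x or its y.
- nest_jar_small: Fixed to the table. Low white plastic nest: floor 4 mm above the table, rim 3 mm wide up to 8 mm, origin at the centre of its underside (on the table), z up. Round, 62 mm outside, 56 mm inside, with a 40 mm grey disc inlaid in its floor: for the small jar.
- nest_jar_large: Fixed to the table. Low white plastic nest: floor 4 mm above the table, rim 3 mm wide up to 8 mm, origin at the centre of its underside (on the table), z up. Round, 80 mm outside, 74 mm inside, with a 58 mm grey disc inlaid in its floor: for the large jar. The small jar stands in it at the start.
- nest_tin: Fixed to the table. Low white plastic nest: floor 4 mm above the table, rim 3 mm wide up to 8 mm, origin at the centre of its underside (on the table), z up. Oblong, 92 x 58 mm outside, 86 x 52 mm inside, with a 70 x 36 mm grey rectangle inlaid in its floor (long side along its x): for the tin. Either way round is right.
- nest_dropper: Fixed to the table. Low white plastic nest: floor 4 mm above the table, rim 3 mm wide up to 8 mm, origin at the centre of its underside (on the table), z up. Square, 60 mm outside, 54 mm inside (sides along its x and y), with a 38 mm grey square inlaid in its floor: for the dropper bottle. Any quarter turn is right.
- beaker: Bystander, loose, not to be moved: open stainless steel beaker, 60 mm diameter at the rim, 80 mm high, empty, among the containers. Origin at the centre of its underside.
- round_bottle: Bystander, loose, not to be moved: round brown bottle with white cap, 44 mm diameter, 105 mm high, among the containers. Origin at the centre of its underside.

How it is judged:
By the outcome, as a careful person would: the job done as asked, in the order asked, and still so for the second after the job is handed in, with the robot touching nothing.
It also fails if it takes over 112 s, if anything falls off the work surface, if the arm or the gripper's body presses on something with over 40 N, if the wrist force passes 120 N, or if a joint passes its speed limit or range.

ROBOT

A 7-joint arm with a two-finger parallel gripper is mounted at the origin on the work surface. World frame = base frame: x ahead of the robot, y to its left, z up, the work surface at z = 0. Lengths are in m, angles in rad, forces in N, time in s.
With the tool pointing down it reaches from about 0.4 to 0.9 m from the base axis. Payload 5.5 kg.
Tool frame: the origin (TCP) lies between the finger pads; the fingertips stand 14 mm ahead of it and the grasp point (between the pads) lies 5 mm behind it; z points along the fingers, y is the line along which they close (so a half turn about z gives the same grasp; the last joint's range is limited). The gripper opens to 85 mm and grips with 20 to 120 N. Pads are 22 mm wide; open, the fingers measure 114 mm over their backs; the gripper's body (76 mm by 85 mm) begins 54 mm behind the grasp point. The pads swing forward as they close: fully open they stand 13 mm farther back than shut.
Start: joints at [1.461, 0.501, -0.427, 1.55, 0.221, 1.138, -0.21], TCP at [0.237, -0.605, 0.245] pointing down, gripper open.
Joint ranges: [-2.88, 2.88], [-0.31, 2.03], [-1.54, 1.56], [0.2, 2.42], [-1.41, 4.55], [0.19, 2.02], [-2.57, 2.57]. Speed limits (rad/s): [2.57, 2.57, 3.14, 3.14, 3.14, 3.14, 3.14].

INTERFACE

Orientations are given as a unit quaternion [w, x, y, z].
In Python, from bench import manip, optics gives the robot as it stands.
- The arm moves only by the tool play_rows, never from a script. Its argument "series" is text: rows parted by semicolons, each of 5 numbers parted by spaces: the shift along the tool's x, y, z in mm, then the turn about the tool's z in degrees, then the opening, from 0 (shut) to 1 (fully open). A call has 1 to 20 rows; each row shifts and turns the commanded pose from where the row before left it, along the tool's axes as they then stand; what a row does not reach is not made up. A row lasts 1/12 s, in which the tool goes at most 41.7 mm and 7.16 degrees, less where a joint would pass 70% of its speed; a pose out of reach is approached as far as the arm can. A call with a gripper value outside its range is refused whole. The fingers move at their own pace and stop on an object; the grip force is fixed at half the most. Time passes only in rows, so rows that do not move let the fingers close. It gives the time, the measured TCP pose, the force, the opening and the grip force at its end, in the units of the state.
- manip.get_obs(): the state, without advancing time (a new reading comes with each control period).
- optics.camera(name): name is "scene" or "top"; returns (picture, depth): 420x560x3 uint8, red, green, blue; 420x560 float32, m along the optical axis (not along the pixel's ray), 0 where there is no reading.
- optics.calibration(name): a dict with "camera_matrix" (3x3 intrinsics, pixels), "pose" (4x4, takes a point from camera to world coordinates). Camera axes: x right, y up, looking along -z (the intrinsics and any distortion apply to the point x, -y, -z); pixel columns grow to the right and rows downward; lengths in m; the calibration is good to about 2 mm. A picture is of the moment at which its call begins. calibration takes no time and is no camera call.
- manip.hand_in(): hands the job in; it is judged then, once.
The state is a dict: "clock": time; "joint_positions": joint angles; "dq": joint speeds; "effort": joint torques, N m; "tool_pos": TCP position; "tcp_rot": TCP orientation; "contact_force": force on the tool from outside, world axes, zero at the start; "ft_torque": the same for the moment, N m; "opening": finger opening in m; "finger_force": force on a finger pad.
Only numpy, scipy, OpenCV 4.12 (cv2) and the standard library are available. Lean on these libraries where they do the work, as an engineer would, in place of code of your own. Each camera call takes 0.05 s, during which the arm holds its last target. There are 200 camera calls.

## Working session

There is one attempt and no reset: what is moved stays moved. The work goes in short steps, Python scripts to look and compute and a tool call to move; the robot and the scene stay as the last step left them, time stands still between calls to the robot, and variables do not carry over. Pictures are saved under pics/ and viewed, at most 14 in all, crops included, and the job is handed in when it is done.

Besides the shell and the picture viewer there is one more tool, called after "Request:" as name(argument=value, ...) on one line, values as JSON. play_rows: Moves the arm, as the interface text tells. Its arguments: {"type":"object","properties":{"series":{"type":"string"}},"required":["series"]}

```bash
ls; mkdir -p pics; python3 - <<'E'
from bench import manip, optics
import cv2, numpy as np
np.set_printoptions(precision=4,suppress=True)
for n in("top","scene"):
    p,d=optics.camera(n); cv2.imwrite(f"pics/{n}0.png",p[:,:,::-1]); np.savez(f"{n}0.npz",p=p,d=d)
    c=optics.calibration(n); print(n,c)
print(manip.get_obs())
E
```

```text
pics
top {'camera_matrix': array([[422.8312,   0.    , 283.5225],
       [  0.    , 422.8312, 207.0307],
       [  0.    ,   0.    ,   1.    ]]), 'pose': array([[ 0.0217,  0.9937, -0.11  ,  0.4196],
       [-0.9996,  0.0196, -0.0208,  0.0003],
       [-0.0185,  0.1104,  0.9937,  1.099 ],
       [ 0.    ,  0.    ,  0.    ,  1.    ]])}
scene {'camera_matrix': array([[506.3721,   0.    , 285.4339],
       [  0.    , 506.3721, 198.48  ],
       [  0.    ,   0.    ,   1.    ]]), 'pose': array([[ 0.6966, -0.4854,  0.5284,  1.1212],
       [ 0.7173,  0.4898, -0.4956, -0.546 ],
       [-0.0182,  0.7242,  0.6893,  0.7966],
       [ 0.    ,  0.    ,  0.    ,  1.    ]])}
{'clock': 0.1, 'joint_positions': array([ 1.4612,  0.5018, -0.4269,  1.5513,  0.2208,  1.1383, -0.2103]), 'dq': array([ 0.0001, -0.0006, -0.0011, -0.0005, -0.0005,  0.0003, -0.0008]), 'effort': array([ -0.0115, -57.081 ,  -5.8382, -28.1752,   0.0106,   0.0055,
         0.    ]), 'tool_pos': array([ 0.2365, -0.6048,  0.2444]), 'tcp_rot': array([-0.0009,  0.9827,  0.1854, -0.0001]), 'contact_force': array([-0.0925,  0.9002, -0.9111]), 'ft_torque': array([-0.003 , -0.0077, -0.0597]), 'finger_force': 0.0, 'opening': 0.08538560109939151}
```

View pics/top0.png

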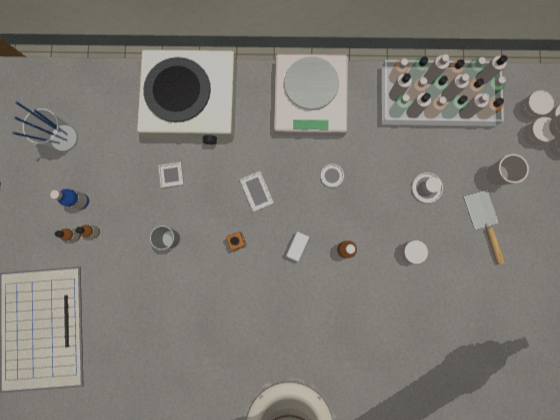

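View pics/scene0.png

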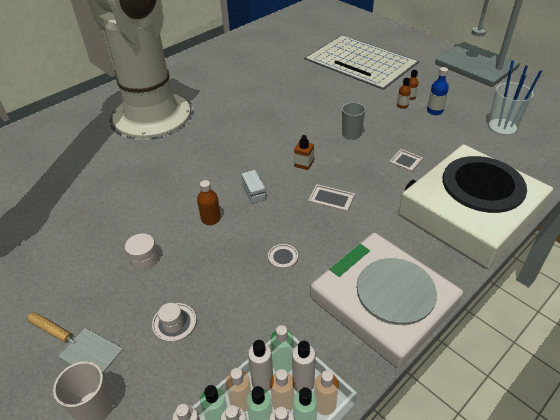

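Top view: nests at dropper (171,175), tin (257,191), small (332,176), large (428,187) with the small jar in it. Containers are the dropper (235,241), tin (298,247) and large jar (416,252). Bystanders are the beaker (163,238) and brown bottle (347,249). I'll measure with masks in both views.

```bash
cat > h.py <<'E'
from bench import manip, optics
import cv2, numpy as np
np.set_printoptions(precision=4,suppress=True)
def grab(n): return optics.camera(n)
def ray(n,uv,z):
    "pixels (N,2) onto plane z -> world (N,3)"
    c=optics.calibration(n);K=c["camera_matrix"];T=c["pose"]
    uv=np.atleast_2d(uv).astype(float)
    r=np.c_[(uv-K[:2,2])/[K[0,0],K[1,1]],np.ones(len(uv))]*[1,-1,-1]
    r=r@T[:3,:3].T;o=T[:3,3]
    return o+r*((z-o[2])/r[:,2])[:,None]
def proj(n,P):
    c=optics.calibration(n);K=c["camera_matrix"];T=c["pose"]
    q=(np.atleast_2d(P)-T[:3,3])@T[:3,:3]*[1,-1,-1]
    q=q@K.T;return q[:,:2]/q[:,2:]
def cloud(n,d):
    c=optics.calibration(n);K=c["camera_matrix"];T=c["pose"]
    v,u=np.indices(d.shape);r=np.stack([(u-K[0,2])/K[0,0]*d,-(v-K[1,2])/K[1,1]*d,-d],-1)
    return r@T[:3,:3].T+T[:3,3]
E
python3 - <<'E'
from h import *
names=dict(nd=(171,175),nt=(257,191),njs=(332,176),njl=(428,187),js=(433,185),jl=(416,252),tin=(298,247),dr=(235,241),bk=(163,238),rb=(347,249))
t=np.load("top0.npz");s=np.load("scene0.npz")
C=cloud("top",t["d"]);S=cloud("scene",s["d"])
print("table z",np.median(C[200:300,180:400,2]),C[300:330,200:250,2].std(), np.median(S[100:200,200:400,2]))
for k,(u,v) in names.items():
    p=ray("top",[(u,v)],0.02)[0]
    for nm,X in(("top",C),("scene",S)):
        P=X.reshape(-1,3);r=0.05 if k[0]=='n' else .04
        P=P[(np.hypot(*(P[:,:2]-p[:2]).T)<r)&(P[:,2]>0.012)]
        h=np.percentile(P[:,2],95) if len(P) else 0
        q=P[abs(P[:,2]-h)<0.005][:,:2] if len(P) else P
        rect=cv2.minAreaRect((q*1000).astype(np.float32)) if len(q)>4 else None
        print(k,p[:2],nm,len(P),round(h,4),rect)
a=t["p"][140:275,130:460,::-1]
cv2.imwrite("pics/c1.png",cv2.resize(a,None,fx=2.4,fy=2.4,interpolation=cv2.INTER_CUBIC))
E
```

```text
table z -0.00014423864200863168 0.0848973126243558 -1.2586970286110333e-05
nd [0.6172 0.3176] top 0 0 None
nd [0.6172 0.3176] scene 0 0 None
nt [0.5794 0.0922] top 3 0.0124 None
nt [0.5794 0.0922] scene 0 0 None
njs [ 0.6222 -0.1006] top 0 0 None
njs [ 0.6222 -0.1006] scene 0 0 None
njl [ 0.598  -0.3466] top 246 0.0464 ((599.931396484375, -352.2469787597656), (35.91357421875, 36.48936462402344), 16.230823516845703)
njl [ 0.598  -0.3466] scene 542 0.0457 ((605.2997436523438, -349.3046875), (38.77073287963867, 39.14207458496094), 55.164119720458984)
js [ 0.6035 -0.3595] top 245 0.0464 ((599.931396484375, -352.2469787597656), (35.91357421875, 36.48936462402344), 16.230823516845703)
js [ 0.6035 -0.3595] scene 542 0.0457 ((605.2997436523438, -349.3046875), (38.77073287963867, 39.14207458496094), 55.164119720458984)
jl [ 0.4315 -0.3139] top 501 0.0526 ((431.24346923828125, -304.2706604003906), (53.781917572021484, 56.14617919921875), 1.156790018081665)
jl [ 0.4315 -0.3139] scene 817 0.0516 ((437.6753845214844, -302.3131103515625), (57.254146575927734, 55.66300964355469), 4.177048206329346)
[... 365 characters left out ...]
8466797)
dr [0.4495 0.1447] scene 462 0.0803 ((454.1998291015625, 142.6166229248047), (11.744481086730957, 14.831733703613281), 44.507774353027344)
bk [0.4532 0.3297] top 349 0.0802 ((452.3946533203125, 319.8622131347656), (49.827327728271484, 58.35763168334961), 83.84313201904297)
bk [0.4532 0.3297] scene 618 0.0792 ((457.9010009765625, 319.90277099609375), (57.329959869384766, 58.56749725341797), 9.372282981872559)
rb [ 0.4353 -0.1403] top 285 0.1065 ((434.2358703613281, -136.2361602783203), (18.62417221069336, 19.39065170288086), 1.1071350574493408)
rb [ 0.4353 -0.1403] scene 695 0.1043 ((439.3048095703125, -133.87814331054688), (19.054922103881836, 23.882923126220703), 52.31172561645508)
```

View pics/c1.png

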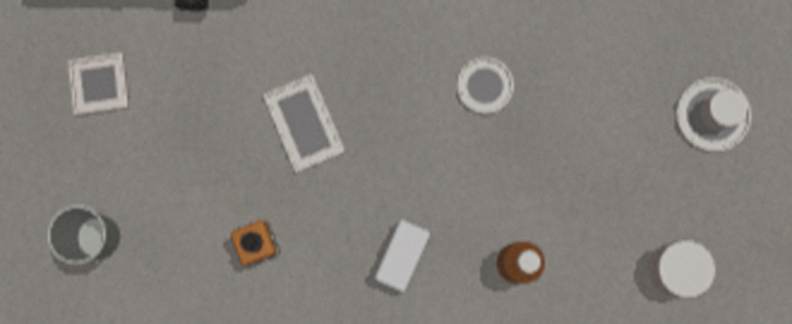

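```bash
cat > m.py <<'E'
from h import *
def rects(P): 
    (c,s,a)=cv2.minAreaRect((P[:,:2]*1000).astype(np.float32)); 
    if s[0]<s[1]: s=s[::-1];a=a-90
    return np.round([*c,*s,(a+90)%180-90],1)
def nests(n,p,pts):
    f=4;g=cv2.resize(p,None,fx=f,fy=f,interpolation=cv2.INTER_CUBIC).min(2)
    for k,q in pts.items():
        u,v=(proj(n,[[*q,0.008]])[0]*f).astype(int);w=60*f//1
        sub=g[v-w//2:v+w//2,u-w//2:u+w//2]
        t,m=cv2.threshold(sub,0,255,cv2.THRESH_OTSU)
        cs,_=cv2.findContours(m,cv2.RETR_CCOMP,cv2.CHAIN_APPROX_NONE)
        for c in sorted(cs,key=cv2.contourArea)[::-1][:3]:
            if cv2.contourArea(c)<25*f*f: continue
            px=((c[:,0]+[u-w//2,v-w//2])+.5)/f-.5
            for z in(.004,.008): print(n,k,z,rects(ray(n,px,z)),end=' | ')
            W=(ray(n,px,.008)[:,:2]*1000).astype(np.float32);e=cv2.fitEllipse(W);print("ell",np.round([*e[0],*e[1]],1),"th",t)
def tops(n,d,win):
    P=cloud(n,d).reshape(-1,3)
    for k,(x,y,lo,hi) in win.items():
        q=P[(np.hypot(P[:,0]-x,P[:,1]-y)<.05)&(P[:,2]>lo)&(P[:,2]<hi)]
        if len(q)>5: print(n,k,len(q),rects(q),"z",round(float(np.median(q[:,2])),4),"mean",q.mean(0)*1000)
E
python3 - <<'E'
from m import *
N=dict(nd=(.617,.3176),nt=(.579,.092),njs=(.622,-.10),njl=(.598,-.3466))
O=dict(js=(.602,-.351,.04,.05),jl=(.434,-.303,.047,.057),tin=(.443,-.011,.037,.045),dr=(.450,.142,.050,.062),drb=(.450,.142,.075,.1),bk=(.455,.32,.076,.086),rb=(.437,-.135,.095,.115))
for n in("top","scene"):
    t=np.load(n+"0.npz");nests(n,t["p"],N);tops(n,t["d"],O)
E
```

```text
top nd 0.004 [622.3 324.4  61.9  61.    9.3] | top nd 0.008 [621.5 323.2  61.7  60.8   9.3] | ell [621.4 322.9  69.3  71.1] th 142.0
top nd 0.004 [621.1 322.9  39.4  39.  -80.5] | top nd 0.008 [620.3 321.8  39.3  38.8 -80.5] | ell [620.5 321.7  43.7  44.6] th 142.0
top nt 0.004 [582.5  95.9  94.4  59.5  24.4] | top nt 0.008 [581.9  95.5  94.   59.3  24.4] | ell [581.8  95.4  66.6 110.9] th 145.0
top nt 0.004 [581.2  95.5  71.5  37.1  23.9] | top nt 0.008 [580.6  95.2  71.2  37.   23.9] | ell [580.9  95.2  40.7  84.9] th 145.0
top njs 0.004 [ 627.6 -102.1   60.9   59.9  -89. ] | top njs 0.008 [ 626.8 -101.7   60.7   59.7  -89. ] | ell [ 626.9 -101.6   59.6   60.9] th 145.0
top njs 0.004 [ 627.2 -101.5   39.4   39.   -44.6] | top njs 0.008 [ 626.4 -101.1   39.2   38.9  -44.6] | ell [ 626.4 -100.8   38.9   39.2] th 145.0
top njl 0.004 [ 600.1 -349.6   79.5   79.5   54.2] | top njl 0.008 [ 599.5 -348.3   79.2   79.2   54.2] | ell [ 599.1 -348.3   76.9   79.1] th 145.0
top njl 0.004 [ 597.1 -343.4   58.2   47.1   27.5] | top njl 0.008 [ 596.4 -342.1   57.9   47.    27.5] | ell [ 597.  -34
[... 1860 characters left out ...]
.    54.    69.1] | ell [ 608.  -347.2   54.3   59.4] th 143.0
scene js 350 [ 605.3 -349.3   39.1   38.8  -34.8] z 0.0436 mean [ 606.3858 -349.9944   43.6553]
scene jl 499 [ 437.6 -301.7   57.3   56.9    4.2] z 0.0495 mean [ 437.7026 -302.3533   49.6344]
scene tin 302 [444.9 -12.   70.7  35.2 -23.5] z 0.0395 mean [445.8525 -12.3149  39.4686]
scene dr 133 [455.2 142.2  43.6  37.4 -71.8] z 0.0553 mean [460.0617 137.6723  55.4327]
scene drb 36 [454.2 142.6  14.8  11.7 -45.5] z 0.082 mean [455.8701 141.0677  81.6245]
scene bk 98 [458.2 317.4  61.   57.3 -79.7] z 0.0785 mean [457.5727 318.4941  78.6223]
scene rb 90 [ 439.7 -134.3   23.5   20.3  -11.8] z 0.1037 mean [ 441.4349 -135.1612  102.6088]
```

```bash
cat >> h.py <<'E'
from scipy.spatial.transform import Rotation as Ro
def go(x,y,z,yaw):
    "mm, deg of tool x in world; prints turn to make first, then shifts along the tool axes after it"
    o=manip.get_obs();w,a,b,c=o["tcp_rot"];R=Ro.from_quat([a,b,c,w]).as_matrix()
    cur=np.degrees(np.arctan2(R[1,0],R[0,0]));t=-((yaw-cur+90)%180-90)
    R2=R@Ro.from_euler("z",t,degrees=True).as_matrix()
    p=o["tool_pos"]*1000
    print("t",round(o["clock"],2),"tcp",p,"yaw",round(cur,2),"tilt",np.round(R[:2,2],4),"open",round(o["opening"]*1000,1),"q",o["joint_positions"])
    print("turn",round(t,2),"then shift",np.round(R2.T@(np.array([x,y,z])-p),1))
E
python3 -c "
from h import *
go(602.3,-350.5,150,21.4)"
```

```text
t 0.1 tcp [ 236.5117 -604.8032  244.3656] yaw 21.36 tilt [-0.0006  0.0017] open 85.4 q [ 1.4612  0.5018 -0.4269  1.5513  0.2208  1.1383 -0.2103]
turn -0.04 then shift [ 433.4 -103.1   94.6]
```

Request:
play_rows(series="27 -6.4 5.9 0 1;27 -6.4 5.9 0 1;27 -6.4 5.9 0 1;27 -6.4 5.9 0 1;27 -6.4 5.9 0 1;27 -6.4 5.9 0 1;27 -6.4 5.9 0 1;27 -6.4 5.9 0 1;27 -6.4 5.9 0 1;27 -6.4 5.9 0 1;27 -6.4 5.9 0 1;27 -6.4 5.9 0 1;27 -6.4 5.9 0 1;27 -6.4 5.9 0 1;27 -6.4 5.9 0 1;27 -6.4 5.9 0 1;0 0 0 0 1;0 0 0 0 1")

```text
clock: 1.6
tool_pos: [0.6031, -0.3494, 0.1497]
tcp_rot: [-0.001, 0.982, 0.188, -0.0]
contact_force: [-0.4, -0.5, 0.4]
opening: 0.0854
finger_force: 0.0
```

```bash
python3 -c "
from h import *
go(602.3,-350.5,26,21.4)
p,d=grab('scene');cv2.imwrite('pics/s1.png',cv2.resize(p[180:400,60:400,::-1],None,fx=2.2,fy=2.2))"
```

```text
t 1.6 tcp [ 603.14   -349.3792  149.7171] yaw 21.62 tilt [-0.0007  0.0024] open 85.4 q [ 0.7904  0.688  -0.4592  1.4934  0.3303  1.0395 -0.9404]
turn 0.22 then shift [ -1.2   1.  123.7]
```

View pics/s1.png

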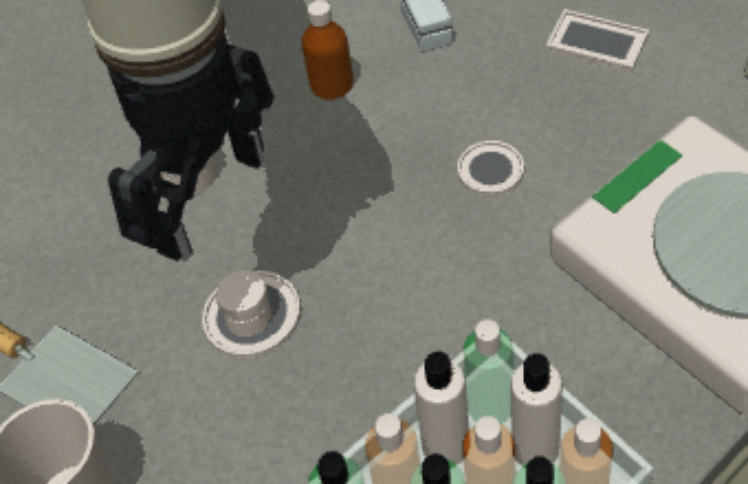

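The open gripper is above and camera-behind the small jar (crop 245,300), consistent with being 120 mm over it. Descend and grip.

Request:
play_rows(series="-1.2 1 20 0 1;0 0 20 0 1;0 0 20 0 1;0 0 20 0 1;0 0 20 0 1;0 0 12 0 1;0 0 8 0 1;0 0 3.7 0 1;0 0 0 0 1;0 0 0 0 0.3;0 0 0 0 0.3;0 0 0 0 0.3;0 0 0 0 0.3;0 0 0 0 0.3;0 0 0 0 0.3;0 0 0 0 0.3;0 0 0 0 0.3")

```text
clock: 3.07
tool_pos: [0.602, -0.3543, 0.0286]
tcp_rot: [0.001, 0.983, 0.185, 0.001]
contact_force: [-0.4, 0.7, 6.0]
opening: 0.0382
finger_force: 60.2
```

```bash
python3 -c "
from h import *
go(602.3,-350.5,26,21.4);print(manip.get_obs()['contact_force'])
from m import *
for n in ('top','scene'):
    p,d=grab(n);cv2.imwrite('pics/g1%s.png'%n,p[:,:,::-1]);tops(n,d,dict(js=(.602,-.351,.04,.05)))"
```

```text
t 3.07 tcp [ 601.9744 -354.2963   28.6482] yaw 21.37 tilt [ 0.0018 -0.0011] open 38.2 q [ 0.7625  0.8321 -0.4048  1.5393  0.3979  0.8506 -0.986 ]
turn -0.03 then shift [ 1.7 -3.4  2.6]
[-0.3833  0.7058  5.9661]
scene js 315 [ 611.  -349.1   63.1   29.4  -52.3] z 0.0437 mean [ 610.3719 -349.1149   43.9483]
```

```bash
python3 -c "
import cv2
a=cv2.imread('pics/g1scene.png')[220:380,80:300];b=cv2.imread('pics/g1top.png')[130:240,350:500]
a=cv2.resize(a,(550,400),interpolation=2);b=cv2.resize(b,(545,400),interpolation=2)
import numpy as np;c=np.hstack([a[:,50:450],b[:,80:480]]);cv2.imwrite('pics/g1.png',c)"
```

```text
(no output)
```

View pics/g1.png

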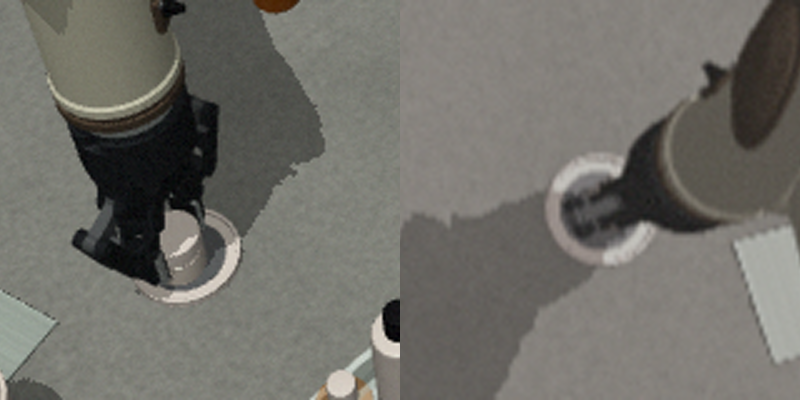

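Request:
play_rows(series="0 0 -5 0 0.3;0 0 -10 0 0.3;0 0 -15 0 0.3;0 0 -20 0 0.3;0 0 -20 0 0.3;0 0 -20 0 0.3;0 0 0 0 0.3;0 0 0 0 0.3;0 0 0 0 0.3")

```text
clock: 3.92
tool_pos: [0.6007, -0.354, 0.1173]
tcp_rot: [0.0, 0.983, 0.185, -0.0]
contact_force: [0.2, 0.7, -1.2]
opening: 0.0384
finger_force: 60.2
```

```bash
python3 -c "
from h import *
go(602.3,-350.5,116,21.4);print(manip.get_obs()['contact_force'])
from m import *
for n in ('top','scene'):
    p,d=grab(n);cv2.imwrite('pics/g2%s.png'%n,p[:,:,::-1]);nests(n,p,dict(njl=(.601,-.347)))
"
python3 -c "
import cv2
a=cv2.imread('pics/g2scene.png')[180:340,100:320];b=cv2.imread('pics/g2top.png')[130:240,350:500]
a=cv2.resize(a,(550,400),interpolation=2);b=cv2.resize(b,(545,400),interpolation=2)
import numpy as np;c=np.hstack([a[:,50:450],b[:,80:480]]);cv2.imwrite('pics/g2.png',c)"
```

```text
t 3.92 tcp [ 600.6596 -353.9981  117.3137] yaw 21.36 tilt [-0.0003 -0.0002] open 38.4 q [ 0.7886  0.7225 -0.4451  1.513   0.3489  0.9857 -0.9514]
turn -0.04 then shift [ 2.8 -2.7  1.3]
[ 0.2392  0.7197 -1.222 ]
top njl 0.004 [ 603.8 -346.5  157.6  154.9    1. ] | top njl 0.008 [ 603.1 -345.2  157.   154.3    1. ] | ell [ 610.  -348.6  149.9  190.2] th 100.0
scene njl 0.004 [ 593.8 -346.4  139.2  112.3  -37.3] | scene njl 0.008 [ 596.4 -347.4  138.5  111.7  -37.3] | ell [ 603.3 -352.1  110.8  141.9] th 104.0
scene njl 0.004 [ 602.2 -344.6   57.2   56.4  -44.8] | scene njl 0.008 [ 604.8 -345.6   56.9   56.1  -44.8] | ell [ 605.3 -345.7   55.7   57.3] th 104.0
scene njl 0.004 [ 636.6 -326.9   38.9    7.6  -63.1] | scene njl 0.008 [ 639.  -328.    38.7    7.6  -63.1] | ell [ 637.5 -329.1   10.4   34.4] th 104.0
```

View pics/g2.png

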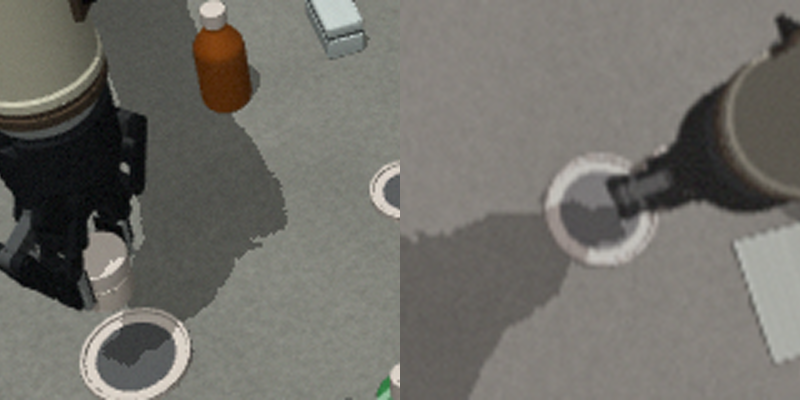

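Small jar is held upright, and the nest's grey disc (crop 145,355) is free. Move on to the small nest.

```bash
python3 -c "
from h import *
go(627.4,-100.4,110,21.4)"
```

```text
t 4.02 tcp [ 600.0554 -353.6425  116.0091] yaw 21.36 tilt [-0.002  0.001] open 38.2 q [ 0.7884  0.724  -0.4447  1.5136  0.3489  0.9857 -0.9514]
turn -0.04 then shift [ 117.9 -225.8    6.2]
```

Request:
play_rows(series="6 -11.3 0.6 0 0.3;11.8 -22.6 0.6 0 0.3;11.8 -22.6 0.6 0 0.3;11.8 -22.6 0.6 0 0.3;11.8 -22.6 0.6 0 0.3;11.8 -22.6 0.6 0 0.3;11.8 -22.6 0.6 0 0.3;11.8 -22.6 0.6 0 0.3;11.8 -22.6 0.6 0 0.3;11.8 -22.6 0.6 0 0.3;5.9 -11.1 0.2 0 0.3;0 0 0 0 0.3;0 0 0 0 0.3;0 0 0 0 0.3")

```text
clock: 5.18
tool_pos: [0.6284, -0.1026, 0.1106]
tcp_rot: [0.001, 0.983, 0.185, -0.001]
contact_force: [-0.7, -0.7, -0.8]
opening: 0.038
finger_force: 60.2
```

```bash
cat >> h.py <<'E'
def avg(k=8):
    "mean of k state readings, one per camera call (0.05 s each)"
    P=[]
    for i in range(k): optics.camera("top");P.append(manip.get_obs()["tool_pos"]*1000)
    P=np.array(P);print("avg tcp",P.mean(0),"sd",P.std(0));return P.mean(0)
E
python3 -c "
from h import *
avg();go(627.4,-100.4,29,21.4)
from m import *
p,d=grab('scene');P=cloud('scene',d).reshape(-1,3);q=P[(np.hypot(P[:,0]-.63,P[:,1]+.1)<.03)&(P[:,2]>.118)&(P[:,2]<.13)];print(len(q),rects(q))
cv2.imwrite('pics/s2.png',p[:,:,::-1])"
```

```text
avg tcp [ 628.5669 -102.432   110.8732] sd [0.1263 0.6966 0.1375]
t 5.58 tcp [ 628.7421 -101.3322  111.035 ] yaw 21.31 tilt [ 0.0001 -0.0001] open 38.0 q [ 0.458   0.6416 -0.472   1.685   0.3547  0.9008 -1.3551]
turn -0.09 then shift [-0.9 -1.4 82. ]
206 [638.4 -97.9  43.2  35.  -32.7]
```

Request:
play_rows(series="-0.9 -0.8 15 0 0.3;0 0 20 0 0.3;0 0 20 0 0.3;0 0 14 0 0.3;0 0 6 0 0.3;0 0 4 0 0.3;0 0 2 0 0.3;0 0 0 0 0.3;0 0 0 0 0.3;0 0 0 0 0.3")

```text
clock: 6.47
tool_pos: [0.6285, -0.1003, 0.031]
tcp_rot: [0.0, 0.983, 0.185, 0.001]
contact_force: [0.1, -0.6, -0.7]
opening: 0.0382
finger_force: 60.2
```

```bash
python3 -c "
from h import *
avg();print(manip.get_obs()['contact_force'])"
```

```text
avg tcp [ 627.9916 -100.3537   30.5233] sd [0.2217 0.0242 0.2822]
[-0.587   0.8679 -0.3857]
```

Request:
play_rows(series="0 0 1 0 0.3;0 0 0 0 0.3;0 0 0 0 0.3")

```text
clock: 7.12
tool_pos: [0.6275, -0.1003, 0.0289]
tcp_rot: [-0.0, 0.983, 0.185, -0.0]
contact_force: [-1.0, 0.5, -1.0]
opening: 0.0379
finger_force: 60.2
```

Request:
play_rows(series="0 0 1 0 0.3;0 0 0 0 0.3;0 0 0 0 0.3")

```text
clock: 7.37
tool_pos: [0.6277, -0.1003, 0.0286]
tcp_rot: [0.0, 0.983, 0.185, 0.0]
contact_force: [-2.1, -0.4, 5.7]
opening: 0.0383
finger_force: 60.7
```

Contact with the floor. Release, rise and look.

Request:
play_rows(series="0 0 -0.5 0 0.3;0 0 0 0 1;0 0 0 0 1;0 0 0 0 1;0 0 0 0 1;0 0 0 0 1;0 0 0 0 1;0 0 -15 0 1;0 0 -20 0 1;0 0 -25 0 1;0 0 -30 0 1;0 0 -30 0 1;0 0 0 0 1;0 0 0 0 1")

```text
clock: 8.53
tool_pos: [0.6296, -0.1004, 0.1522]
tcp_rot: [0.001, 0.983, 0.185, 0.003]
contact_force: [-0.1, -0.0, -0.3]
opening: 0.0854
finger_force: 0.0
```

```bash
python3 -c "
from h import *
go(434.4,-303,150,21.4)"
```

```text
t 8.53 tcp [ 629.6403 -100.3607  152.2392] yaw 21.36 tilt [ 0.0058 -0.0012] open 85.4 q [ 0.4729  0.5898 -0.4942  1.6651  0.328   0.9639 -1.3362]
turn -0.04 then shift [-255.7  117.4    1.3]
```

Request:
play_rows(series="-12.9 5.9 0 0 1;-25.8 11.75 0 0 1;-25.8 11.75 0 0 1;-25.8 11.75 0 0 1;-25.8 11.75 0 0 1;-25.8 11.75 0 0 1;-25.8 11.75 0 0 1;-25.8 11.75 0 0 1;-25.8 11.75 0 0 1;-25.8 11.75 0 0 1;-12.9 5.9 0 0 1;0 0 0 0 1;0 0 0 0 1;0 0 0 0 1")

```text
clock: 9.7
tool_pos: [0.4298, -0.3029, 0.1479]
tcp_rot: [-0.001, 0.983, 0.185, -0.0]
contact_force: [-0.2, -0.2, 0.4]
opening: 0.0854
finger_force: 0.0
```

```bash
python3 -c "
from m import *
avg(4);go(432,-304,28,21.4)
for n in('top','scene'):
    p,d=grab(n);tops(n,d,dict(js=(.629,-.1,.04,.05)));nests(n,p,dict(njs=(.629,-.1)));cv2.imwrite('pics/p1%s.png'%n,p[:,:,::-1])
a=cv2.imread('pics/p1scene.png')[170:340,120:320];b=cv2.imread('pics/p1top.png')[130:280,300:480]
cv2.imwrite('pics/p1.png',np.hstack([cv2.resize(a,(400,340),interpolation=2),cv2.resize(b,(400,340),interpolation=2)]))
"
```

```text
avg tcp [ 430.8001 -302.4555  148.2812] sd [0.2019 0.0793 0.1146]
t 9.9 tcp [ 430.96   -302.5714  148.4214] yaw 21.49 tilt [0.0002 0.0005] open 85.3 q [ 0.958   0.4157 -0.4833  1.9429  0.2535  0.8423 -0.8562]
turn 0.09 then shift [  0.4   1.8 120.4]
top js 183 [ 626.9 -100.9   38.3   35.7   -0.3] z 0.0434 mean [ 626.1044 -100.6305   43.4986]
top njs 0.004 [ 629.4 -104.4   62.2   55.6   26.4] | top njs 0.008 [ 628.6 -104.    62.    55.3   26.4] | ell [ 629.4 -102.9   54.    58. ] th 151.0
scene js 248 [633.5 -98.4  39.1  38.5  19.6] z 0.0437 mean [633.535  -99.0999  43.5596]
scene njs 0.004 [606.3 -74.4  40.8  40.3 -80.7] | scene njs 0.008 [608.9 -76.7  40.6  40.1 -80.7] | ell [609.1 -76.8  39.9  40.2] th 155.0
scene njs 0.004 [632.  -99.7  61.6  50.8  44.1] | scene njs 0.008 [ 634.5 -102.    61.3   50.5   44.1] | ell [631.  -97.8  56.1  57.8] th 155.0
```

View pics/p1.png

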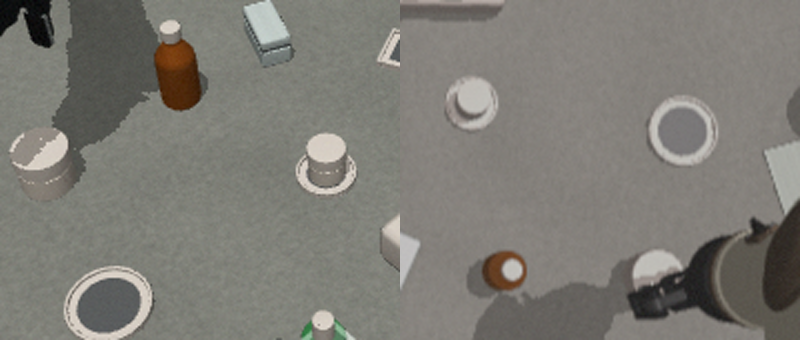

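```bash
python3 -c "
from h import *
g=cv2.imread('pics/p1scene.png').min(2)
b=proj('scene',[[.6305,-.0977,.004],[.6305,-.0977,.008]]);print(b)
# viewing direction horizontal
c=optics.calibration('scene')['pose'][:3,3];v=c[:2]-[.63,-.098];v/=np.linalg.norm(v);print(v)
for s in(-43,-31,-28,-20,20,28,31): print(s,[np.round(proj('scene',[[.6305+v[0]*s/1e3,-.0977+v[1]*s/1e3,z]])[0],1) for z in(0,.004,.008,.044)])
for r in range(232,272): print(r,g[r,277:289])
t=cv2.imread('pics/p1top.png').min(2)
print(t[160:192,316:350:1])" > o.txt; head -60 o.txt; python3 -c "
import cv2
a=cv2.imread('pics/p1scene.png')[228:274,258:308];b=cv2.imread('pics/p1top.png')[158:194,312:352]
import numpy as np
cv2.imwrite('pics/z1.png',np.hstack([cv2.resize(a,(400,368),interpolation=0),cv2.resize(b,(400,360),interpolation=0)[:,:].copy() if 0 else cv2.resize(b,(400,368),interpolation=0)]))"
```

```text
[[282.5757 255.7926]
 [282.532  254.5158]]
[ 0.7388 -0.6739]
-43 [array([282.1, 241.2]), array([282. , 239.9]), array([282. , 238.7]), array([281.6, 226.8])]
-31 [array([282.2, 245.5]), array([282.2, 244.3]), array([282.1, 243. ]), array([281.7, 231.2])]
-28 [array([282.3, 246.6]), array([282.2, 245.4]), array([282.2, 244.1]), array([281.8, 232.3])]
-20 [array([282.4, 249.6]), array([282.3, 248.3]), array([282.3, 247. ]), array([281.9, 235.2])]
20 [array([282.9, 264.8]), array([282.8, 263.5]), array([282.8, 262.2]), array([282.4, 250.4])]
28 [array([283. , 267.9]), array([283. , 266.6]), array([282.9, 265.4]), array([282.5, 253.6])]
31 [array([283. , 269.1]), array([283. , 267.8]), array([283. , 266.6]), array([282.6, 254.8])]
232 [115 119 128 125 124 123 120 120 117 122 125 121]
233 [128 126 130 126 121 122 124 125 123 122 123 124]
234 [128 126 127 121 122 122 119 124 127 126 118 123]
235 [119 118 124 116 125 121 121 126 125 124 123 125]
236 [121 123 120 136 140 153 152 136 132 131 123 124]
237 [125 154 194 195 195 196 196 191 197 195 172 134]
238 [196 192 196 192 196 195 195 192 19
[... 1288 characters left out ...]
4 113 114 107  98  68]
263 [196 169 122  83  92  99  97  97  87 142 142 196]
264 [193 192 197 196 192 158 162 195 195 197 196 193]
265 [177 193 190 195 197 193 196 194 200 188 186 192]
266 [153 194 198 199 196 196 196 196 200 194 178 161]
267 [117 118  97 121 115 120 143 122 116 101 115 116]
268 [116 127 120 120 120 118 116 117 118 115 126 120]
269 [114 120 119 107 111 111 113 114 108 121 123 124]
270 [115 121 117 119 120 125 120 121 124 120 122 122]
271 [117 120 117 119 115 117 127 123 124 125 122 118]
[[128 129 130 ... 124 125 128]
 [126 130 129 ... 124 123 124]
 [127 129 128 ... 123 120 124]
 ...
 [129 128 127 ... 120 124 124]
 [126 131 127 ... 119 122 124]
 [127 127 125 ... 119 122 125]]
```

View pics/z1.png

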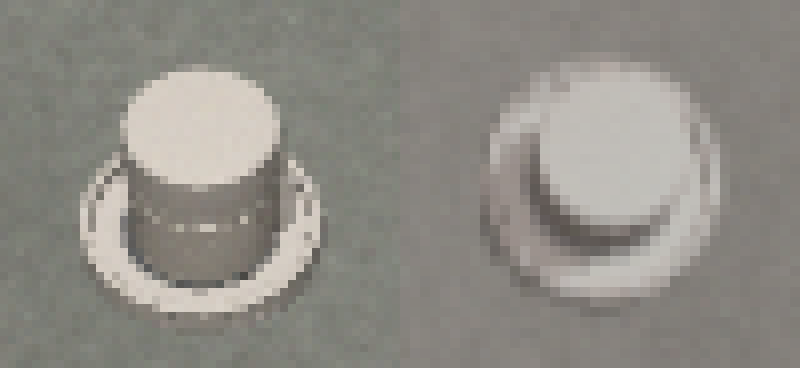

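The small jar stands within about 2 mm of its outline, and the top camera agrees with the robot frame. Next, the large jar.

Request:
play_rows(series="0.3 1.7 15 0 1;0 0 20 0 1;0 0 20 0 1;0 0 20 0 1;0 0 20 0 1;0 0 13 0 1;0 0 8 0 1;0 0 4 0 1;0 0 0 0 1;0 0 0 0 0.5;0 0 0 0 0.5;0 0 0 0 0.5;0 0 0 0 0.5;0 0 0 0 0.5;0 0 0 0 0.5;0 0 0 0 0.5;0 0 0 0 0.5")

```text
clock: 11.42
tool_pos: [0.4319, -0.3056, 0.0298]
tcp_rot: [0.001, 0.983, 0.185, 0.001]
contact_force: [-0.4, 1.2, 6.3]
opening: 0.0564
finger_force: 63.9
```

```bash
python3 -c "
from m import *
avg(4);go(600,-348,28,21.4)
for n in('top','scene'):
    p,d=grab(n);nests(n,p,dict(njl=(.600,-.348)))
"
```

```text
avg tcp [ 431.9173 -305.6523   29.8334] sd [0.0103 0.0116 0.01  ]
t 11.62 tcp [ 431.9139 -305.6666   29.8471] yaw 21.36 tilt [ 0.0017 -0.0014] open 56.5 q [ 0.8778  0.6075 -0.3881  1.9889  0.3848  0.614  -0.9633]
turn -0.04 then shift [141.  100.7   2.2]
top njl 0.004 [ 600.  -350.    79.8   79.4  -44.3] | top njl 0.008 [ 599.3 -348.7   79.5   79.1  -44.3] | ell [ 599.1 -348.2   77.    79.1] th 148.0
top njl 0.004 [ 599.2 -348.    57.3   56.7  -45.6] | top njl 0.008 [ 598.6 -346.7   57.1   56.5  -45.6] | ell [ 598.9 -347.    56.8   57.3] th 148.0
scene njl 0.004 [ 600.5 -344.3   79.9   79.6  -44.8] | scene njl 0.008 [ 603.1 -345.3   79.5   79.2  -44.8] | ell [ 603.3 -345.5   78.7   79.4] th 148.0
scene njl 0.004 [ 603.2 -345.4   58.7   58.7   45.1] | scene njl 0.008 [ 605.8 -346.4   58.4   58.4   45.1] | ell [ 605.7 -346.1   58.    58.5] th 148.0
scene njl 0.004 [ 568.8 -351.9   42.5    9.1  -77. ] | scene njl 0.008 [ 571.6 -352.9   42.2    9.   -77. ] | ell [ 576.9 -351.9   17.8   39.7] th 148.0
```

Request:
play_rows(series="0 0 -5 0 0.5;0 0 -15 0 0.5;0 0 -20 0 0.5;0 0 -20 0 0.5;0 0 -10 0 0.5;8.8 6.2 0 0 0.5;17.6 12.5 0 0 0.5;17.6 12.5 0 0 0.5;17.6 12.5 0 0 0.5;17.6 12.5 0 0 0.5;17.6 12.5 0 0 0.5;17.6 12.5 0 0 0.5;17.6 12.5 0 0 0.5;8.8 6.2 0 0 0.5;0 0 0 0 0.5;0 0 0 0 0.5;0 0 0 0 0.5")

```text
clock: 13.13
tool_pos: [0.5975, -0.3466, 0.0971]
tcp_rot: [-0.001, 0.983, 0.185, -0.001]
contact_force: [0.2, -0.4, -1.4]
opening: 0.0564
finger_force: 64.1
```

```bash
python3 -c "
from m import *
avg(6);go(599.5,-347.4,33,21.4)
"
```

```text
avg tcp [ 597.7333 -347.0574   98.212 ] sd [0.2919 0.1453 0.4384]
t 13.43 tcp [ 598.1677 -347.193    98.7315] yaw 21.34 tilt [-0.     -0.0003] open 56.5 q [ 0.7679  0.7315 -0.4194  1.5386  0.3427  0.9449 -0.957 ]
turn -0.06 then shift [ 1.2  0.7 65.7]
```

Request:
play_rows(series="1.3 0.8 15 0 0.5;0 0 20 0 0.5;0 0 15 0 0.5;0 0 8 0 0.5;0 0 3 0 0.5;0 0 0 0 0.5;0 0 0 0 0.5;0 0 0 0 0.5;0 0 0 0 0.5")

```text
clock: 14.18
tool_pos: [0.6009, -0.3476, 0.0387]
tcp_rot: [0.001, 0.983, 0.185, 0.001]
contact_force: [0.5, -0.3, -1.6]
opening: 0.056
finger_force: 64.1
```

Request:
play_rows(series="0 0 1.5 0 0.5;0 0 0 0 0.5;0 0 0 0 0.5")

```text
clock: 14.43
tool_pos: [0.6002, -0.3473, 0.0363]
tcp_rot: [0.0, 0.983, 0.185, 0.0]
contact_force: [0.0, -0.2, -1.6]
opening: 0.0563
finger_force: 64.1
```

Request:
play_rows(series="0 0 1.5 0 0.5;0 0 0 0 0.5;0 0 0 0 0.5")

```text
clock: 14.68
tool_pos: [0.6, -0.3472, 0.0344]
tcp_rot: [-0.0, 0.983, 0.185, -0.0]
contact_force: [-0.7, 1.3, -2.0]
opening: 0.0563
finger_force: 64.1
```

Request:
play_rows(series="0 0 1 0 0.5;0 0 0 0 0.5;0 0 0 0 0.5")

```text
clock: 14.93
tool_pos: [0.6002, -0.3472, 0.034]
tcp_rot: [0.0, 0.983, 0.185, 0.0]
contact_force: [-1.9, -0.0, 4.0]
opening: 0.0565
finger_force: 64.4
```

Request:
play_rows(series="0 0 -0.3 0 0.5;0 0 0 0 1;0 0 0 0 1;0 0 0 0 1;0 0 0 0 1;0 0 0 0 1;0 0 0 0 1;0 0 -15 0 1;0 0 -20 0 1;0 0 -25 0 1;0 0 -30 0 1;0 0 -30 0 1;0 0 0 0 1;0 0 0 0 1")

```text
clock: 16.1
tool_pos: [0.6021, -0.348, 0.158]
tcp_rot: [0.002, 0.983, 0.185, 0.002]
contact_force: [-1.3, 0.3, 0.1]
opening: 0.0854
finger_force: 0.0
```

```bash
python3 -c "
from m import *
go(439,-13.3,150,-23)
"
```

```text
t 16.1 tcp [ 602.0657 -348.0181  157.9883] yaw 21.36 tilt [ 0.0055 -0.0032] open 85.4 q [ 0.7797  0.6679 -0.4422  1.5016  0.3139  1.0363 -0.9363]
turn 44.36 then shift [-280.9 -244.4    6. ]
```

Request:
play_rows(series="0 0 0 5.5 1;0 0 0 5.5 1;0 0 0 5.5 1;0 0 0 5.5 1;0 0 0 5.5 1;0 0 0 5.5 1;0 0 0 5.5 1;0 0 0 5.86 1;0 0 0 0 1;0 0 0 0 1")

```text
clock: 16.93
tool_pos: [0.5995, -0.3468, 0.153]
tcp_rot: [-0.0, 0.98, -0.198, -0.001]
contact_force: [-0.2, 0.7, 0.2]
opening: 0.0853
finger_force: 0.0
```

Request:
play_rows(series="-10 -8.7 0 0 1;-20 -17.4 0 0 1;-20 -17.4 0 0 1;-20 -17.4 0 0 1;-20 -17.4 0 0 1;-20 -17.4 0 0 1;-20 -17.4 0 0 1;-20 -17.4 0 0 1;-20 -17.4 0 0 1;-20 -17.4 0 0 1;-20 -17.4 0 0 1;-20 -17.4 0 0 1;-20 -17.4 0 0 1;-20 -17.4 0 0 1;-20 -17.4 0 0 1;-11 -9.5 0 0 1;0 0 0 0 1;0 0 0 0 1;0 0 0 0 1")

```text
clock: 18.52
tool_pos: [0.4258, 0.0106, 0.1539]
tcp_rot: [0.0, 0.98, -0.199, 0.0]
contact_force: [0.1, 0.3, 0.0]
opening: 0.0852
finger_force: 0.0
```

```bash
python3 -c "
from m import *
avg(6);go(439,-13.3,24,-23)
for n in('top','scene'):
    p,d=grab(n);tops(n,d,dict(jl=(.602,-.347,.05,.06),tin=(.441,-.013,.037,.045)));nests(n,p,dict(njl=(.600,-.348)));cv2.imwrite('pics/p2%s.png'%n,p[:,:,::-1])
a=cv2.imread('pics/p2scene.png')[278:348,138:208];b=cv2.imread('pics/p2top.png')[160:210,405:455]
cv2.imwrite('pics/p2.png',np.hstack([cv2.resize(x,(400,400),interpolation=0) for x in(a,b)]))
"
```

```text
avg tcp [425.7212  10.4797 153.7805] sd [0.1178 0.1787 0.0494]
t 18.82 tcp [425.5281  10.7954 153.729 ] yaw -23.06 tilt [-0.0001  0.0001] open 85.4 q [ 0.2982  0.2288 -0.4275  2.1708  0.1359  0.7667 -2.1909]
turn -0.06 then shift [ 21.8  16.9 129.7]
top jl 399 [ 599.6 -346.9   56.7   55.6  -65.7] z 0.0536 mean [ 599.2366 -346.6579   53.607 ]
top njl 0.004 [ 603.9 -357.5   80.7   75.5   24.8] | top njl 0.008 [ 603.2 -356.2   80.4   75.2   24.8] | ell [ 602.8 -354.    73.3   79.4] th 147.0
scene jl 737 [ 605.  -344.7   58.5   55.9  -34.2] z 0.0536 mean [ 606.3269 -345.4592   53.624 ]
scene tin 297 [445.7 -12.3  71.9  34.7 -22. ] z 0.0395 mean [446.0989 -12.7762  39.5498]
scene njl 0.004 [ 570.  -331.3   60.4   60.3   10.2] | scene njl 0.008 [ 572.8 -332.4   60.    60.    10.2] | ell [ 573.  -332.4   59.5   59.9] th 151.0
scene njl 0.004 [ 610.9 -354.    79.4   52.    47.2] | scene njl 0.008 [ 613.5 -355.    79.    51.7   47.2] | ell [ 602.1 -343.9   74.2   78.2] th 151.0
```

View pics/p2.png

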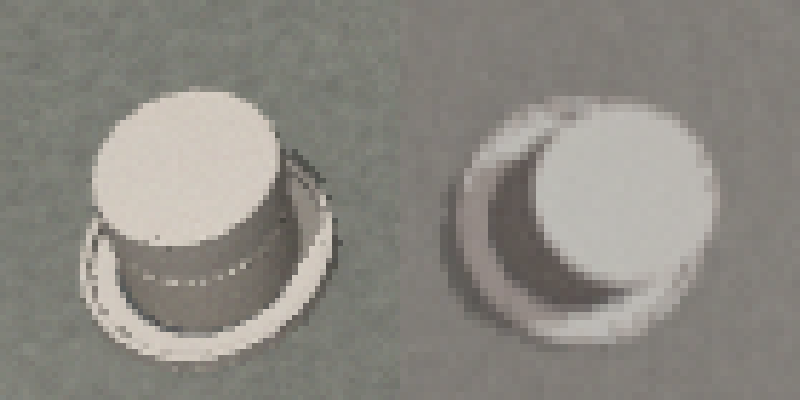

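Large jar sits within about 2 mm of its outline (lid 54 mm high as expected). Next the tin.

Request:
play_rows(series="10.8 8.4 0 0 1;10.7 8.3 10 0 1;0 0 20 0 1;0 0 20 0 1;0 0 20 0 1;0 0 20 0 1;0 0 15 0 1;0 0 0 0 1;0 0 0 0 1;0 0 0 0 1")

```text
clock: 19.75
tool_pos: [0.4391, -0.0123, 0.0494]
tcp_rot: [-0.0, 0.98, -0.199, 0.0]
contact_force: [0.3, -0.1, -0.1]
opening: 0.0854
finger_force: 0.0
```

```bash
python3 -c "
from m import *
avg(4);go(439,-13.3,24,-23)
"
```

```text
avg tcp [439.5094 -12.4418  49.8027] sd [0.0621 0.0339 0.0601]
t 19.95 tcp [439.4487 -12.4844  49.7789] yaw -23.01 tilt [ 0.002  -0.0002] open 85.6 q [ 0.2531  0.4494 -0.3315  2.198   0.2835  0.5312 -2.2657]
turn -0.01 then shift [-0.1  0.9 25.8]
```

Request:
play_rows(series="0 0.9 12 0 1;0 0 9 0 1;0 0 4.5 0 1;0 0 0 0 1;0 0 0 0 0.25;0 0 0 0 0.25;0 0 0 0 0.25;0 0 0 0 0.25;0 0 0 0 0.25;0 0 0 0 0.25;0 0 0 0 0.25;0 0 0 0 0.25;0 0 0 0 0.25")

```text
clock: 21.03
tool_pos: [0.4388, -0.0132, 0.0238]
tcp_rot: [-0.0, 0.98, -0.199, 0.001]
contact_force: [-0.8, 0.6, 5.6]
opening: 0.0351
finger_force: 60.1
```

```bash
python3 -c "
from m import *
avg(4);go(581.5,96,100,24.1)
for n in('top','scene'):
    p,d=grab(n);tops(n,d,dict(tin=(.441,-.013,.037,.045)));nests(n,p,dict(nt=(.582,.096)))
"
```

```text
avg tcp [438.7988 -13.1277  23.8411] sd [0.017  0.0155 0.0091]
t 21.23 tcp [438.7717 -13.1298  23.8397] yaw -22.99 tilt [ 0.0011 -0.0001] open 35.3 q [ 0.2267  0.503  -0.2998  2.2045  0.3184  0.4726 -2.2953]
turn -47.09 then shift [174.9 -41.3 -76. ]
top nt 0.004 [582.5  95.9  94.4  59.5  24.4] | top nt 0.008 [581.9  95.5  94.   59.3  24.4] | ell [581.8  95.4  66.6 111.2] th 147.0
top nt 0.004 [581.3  95.5  71.4  37.   24.1] | top nt 0.008 [580.7  95.1  71.2  36.9  24.1] | ell [580.9  95.2  40.6  84.8] th 147.0
scene tin 318 [447.  -13.4  67.1  59.5   3.7] z 0.0395 mean [448.396  -14.4136  39.7102]
scene nt 0.004 [582.8 102.1  94.1  60.5  24.3] | scene nt 0.008 [585.5  98.8  93.6  60.2  24.3] | ell [585.8  97.7  61.3 122.3] th 144.0
scene nt 0.004 [585.2  98.9  71.9  39.8  23.8] | scene nt 0.008 [587.9  95.7  71.6  39.6  23.8] | ell [588.1  95.6  42.1  89.5] th 144.0
```

Request:
play_rows(series="0 0 -5 0 0.25;0 0 -15 0 0.25;0 0 -20 0 0.25;0 0 -20 0 0.25;0 0 -20 0 0.25;0 0 0 -5.5 0.25;0 0 0 -5.5 0.25;0 0 0 -5.5 0.25;0 0 0 -5.5 0.25;0 0 0 -5.5 0.25;0 0 0 -5.5 0.25;0 0 0 -5.5 0.25;0 0 0 -5.5 0.25;0 0 0 -3.1 0.25;0 0 0 0 0.25;0 0 0 0 0.25")

```text
clock: 22.67
tool_pos: [0.438, -0.0134, 0.1034]
tcp_rot: [-0.0, 0.978, 0.208, -0.0]
contact_force: [-0.5, 1.0, -1.0]
opening: 0.0349
finger_force: 59.8
```

```bash
python3 -c "
from m import *
avg(2);go(581,96.7,90,24.1)
"
```

```text
avg tcp [438.0659 -13.3513 103.3464] sd [0.0255 0.0101 0.0042]
t 22.77 tcp [438.0914 -13.3412 103.3422] yaw 24.0 tilt [-0.0001 -0.0001] open 34.8 q [ 0.4657  0.3721 -0.5709  2.172   0.319   0.6775 -1.4773]
turn -0.1 then shift [175.4 -42.1  13.3]
```

Request:
play_rows(series="8.7 -2.1 0 0 0.25;17.5 -4.2 0 0 0.25;17.5 -4.2 0 0 0.25;17.5 -4.2 0 0 0.25;17.5 -4.2 0 0 0.25;17.5 -4.2 0 0 0.25;17.5 -4.2 0 0 0.25;17.5 -4.2 0 0 0.25;17.5 -4.2 0 0 0.25;17.5 -4.2 0 0 0.25;9 -2.1 0 0 0.25;0 0 15 0 0.25;0 0 0 0 0.25;0 0 0 0 0.25;0 0 0 0 0.25;0 0 0 0 0.25")

```text
clock: 24.1
tool_pos: [0.581, 0.0963, 0.0888]
tcp_rot: [0.0, 0.978, 0.208, 0.0]
contact_force: [-1.0, 0.3, -0.9]
opening: 0.0353
finger_force: 59.9
```

```bash
python3 -c "
from m import *
avg(4);go(581,96.7,28,24.1)
"
```

```text
avg tcp [581.2206  96.3411  88.8953] sd [0.0382 0.0333 0.0503]
t 24.3 tcp [581.2114  96.3837  88.8165] yaw 24.07 tilt [ 0.0007 -0.0001] open 35.1 q [ 0.1855  0.614  -0.5211  1.819   0.4054  0.8154 -1.6897]
turn -0.03 then shift [-0.1 -0.4 60.8]
```

Request:
play_rows(series="0 -0.4 15 0 0.25;0 0 20 0 0.25;0 0 12 0 0.25;0 0 8 0 0.25;0 0 3 0 0.25;0 0 1 0 0.25;0 0 0 0 0.25;0 0 0 0 0.25;0 0 0 0 0.25")

```text
clock: 25.05
tool_pos: [0.5815, 0.0972, 0.0301]
tcp_rot: [0.0, 0.978, 0.209, 0.001]
contact_force: [0.3, 0.1, -0.7]
opening: 0.0351
finger_force: 59.9
```

Request:
play_rows(series="0 0 1 0 0.25;0 0 0 0 0.25;0 0 0 0 0.25")

```text
clock: 25.3
tool_pos: [0.581, 0.097, 0.0285]
tcp_rot: [0.0, 0.978, 0.209, 0.0]
contact_force: [0.3, -0.6, -0.7]
opening: 0.0347
finger_force: 59.9
```

Request:
play_rows(series="0 0 1 0 0.25;0 0 0 0 0.25;0 0 0 0 0.25")

```text
clock: 25.55
tool_pos: [0.5811, 0.097, 0.0279]
tcp_rot: [0.0, 0.978, 0.209, 0.0]
contact_force: [-2.7, -0.4, 5.2]
opening: 0.0353
finger_force: 60.5
```

Request:
play_rows(series="0 0 -0.3 0 0.25;0 0 0 0 1;0 0 0 0 1;0 0 0 0 1;0 0 0 0 1;0 0 0 0 1;0 0 0 0 1;0 0 -15 0 1;0 0 -20 0 1;0 0 -25 0 1;0 0 -30 0 1;0 0 -30 0 1;0 0 -12 0 1;0 0 0 0 1;0 0 0 0 1")

```text
clock: 26.8
tool_pos: [0.5814, 0.0969, 0.1609]
tcp_rot: [0.0, 0.978, 0.209, 0.001]
contact_force: [0.7, 0.0, 0.1]
opening: 0.0853
finger_force: 0.0
```

```bash
python3 -c "
from m import *
go(448.7,141,160,22.3)
t=np.load('top0.npz');s=np.load('scene0.npz')
# dropper orientation: amber mask upper-face contour in both first pictures
for n,a in(('top',t),('scene',s)):
    P=cloud(n,a['d']).reshape(-1,3);q=P[(np.hypot(P[:,0]-.45,P[:,1]-.141)<.035)&(P[:,2]>.052)&(P[:,2]<.060)];print(n,len(q),rects(q))
    q=P[(np.hypot(P[:,0]-.45,P[:,1]-.141)<.045)&(P[:,2]>.01)&(P[:,2]<.058)];print(n,len(q),rects(q))
"
```

```text
t 26.8 tcp [581.3645  96.9373 160.8835] yaw 24.09 tilt [ 0.0023 -0.0002] open 85.3 q [ 0.225   0.5181 -0.5713  1.7798  0.3389  0.9406 -1.6389]
turn 1.79 then shift [-106.   -91.1    0.6]
top 157 [448.2 140.6  38.1  37.7  23.1]
top 195 [448.1 140.2  38.5  38.2  23.1]
scene 113 [455.  142.7  42.6  37.4 -71.8]
scene 371 [455.6 142.   43.1  38.2 -68.5]
```

Request:
play_rows(series="0 0 0 1.8 1;-7.6 -6.5 0 0 1;-15.1 -13 0 0 1;-15.1 -13 0 0 1;-15.1 -13 0 0 1;-15.1 -13 0 0 1;-15.1 -13 0 0 1;-15.1 -13 0 0 1;-7.6 -6.5 0 0 1;0 0 0 0 1;0 0 0 0 1;0 0 0 0 1;0 0 0 0 1")

```text
clock: 27.88
tool_pos: [0.4495, 0.1407, 0.1596]
tcp_rot: [-0.0, 0.981, 0.193, 0.0]
contact_force: [0.1, -1.0, 0.5]
opening: 0.0852
finger_force: 0.0
```

```bash
python3 -c "
from m import *
avg(4);go(448.7,141,40,22.3)
for n in('top','scene'):
    p,d=grab(n);tops(n,d,dict(tin=(.582,.097,.041,.05)));cv2.imwrite('pics/p3%s.png'%n,p[:,:,::-1])
a=cv2.imread('pics/p3scene.png')[165:225,300:370];b=cv2.imread('pics/p3top.png')[165:215,228:286]
cv2.imwrite('pics/p3.png',np.hstack([cv2.resize(x,(400,344),interpolation=0) for x in(a,b)]))
"
```

```text
avg tcp [449.1818 140.7721 159.5352] sd [0.1846 0.0636 0.0138]
t 28.08 tcp [448.9361 140.8527 159.5222] yaw 22.26 tilt [0.     0.0002] open 85.1 q [ 0.1879  0.3298 -0.636   2.0615  0.2637  0.8288 -1.7847]
turn -0.04 then shift [ -0.2  -0.2 119.5]
top tin 325 [580.   96.3  69.3  35.4  24. ] z 0.0437 mean [579.3009  96.4559  43.7913]
scene tin 321 [586.9  98.6  69.   37.3  24.4] z 0.0436 mean [586.9244  97.6259  43.6626]
```

View pics/p3.png

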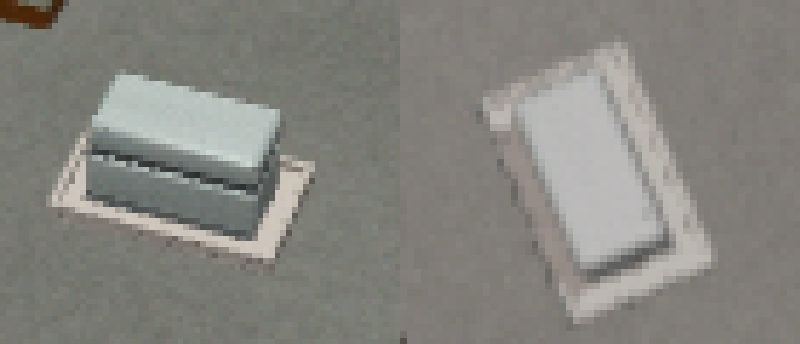

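Tin sits flat and aligned (24.2° vs 24.1°, offsets ~1 mm). Now the dropper.

Request:
play_rows(series="0 0 15 0 1;0 0 20 0 1;0 0 20 0 1;0 0 20 0 1;0 0 20 0 1;0 0 13 0 1;0 0 7 0 1;0 0 3 0 1;0 0 0 0 1;0 0 0 0 1;0 0 0 0 0.25;0 0 0 0 0.25;0 0 0 0 0.25;0 0 0 0 0.25;0 0 0 0 0.25;0 0 0 0 0.25;0 0 0 0 0.25;0 0 0 0 0.25;0 0 0 0 0.25")

```text
clock: 29.77
tool_pos: [0.449, 0.1412, 0.0423]
tcp_rot: [0.0, 0.981, 0.193, 0.001]
contact_force: [-0.8, -0.7, 6.7]
opening: 0.0374
finger_force: 61.0
```

```bash
python3 -c "
from m import *
avg(4);go(621.5,323.5,130,9.4)
for n in('top','scene'):
    p,d=grab(n);nests(n,p,dict(nd=(.623,.324)))
    cv2.imwrite('pics/p4%s.png'%n,p[:,:,::-1])
a=cv2.imread('pics/p4scene.png')[90:190,240:400];b=cv2.imread('pics/p4top.png')[160:270,160:300]
cv2.imwrite('pics/p4.png',np.hstack([cv2.resize(x,(400,300),interpolation=2) for x in(a,b)]))
"
```

```text
avg tcp [449.0112 141.1912  42.2763] sd [0.0159 0.0186 0.0102]
t 29.97 tcp [448.9898 141.1702  42.2667] yaw 22.3 tilt [ 0.0012 -0.0001] open 37.4 q [ 0.0618  0.5352 -0.5049  2.1226  0.4612  0.589  -1.9551]
turn 12.9 then shift [ 200.1 -151.7  -87.5]
top nd 0.004 [622.2 324.5  61.9  61.2   9.5] | top nd 0.008 [621.5 323.3  61.6  61.    9.5] | ell [621.3 323.1  69.9  70.8] th 143.0
top nd 0.004 [621.1 322.9  39.2  39.  -80.6] | top nd 0.008 [620.3 321.7  39.   38.9 -80.6] | ell [620.6 321.7  43.9  44.5] th 143.0
scene nd 0.004 [622.3 330.4  62.1  61.1 -80.4] | scene nd 0.008 [624.8 326.   61.8  60.8 -80.4] | ell [624.7 324.7  65.2  74.5] th 147.0
scene nd 0.004 [710.  299.6 105.2  43.  -89.6] | scene nd 0.008 [712.1 295.3 104.7  42.8 -89.6] | ell [705.7 292.   42.9  95. ] th 147.0
scene nd 0.004 [625.  325.9  42.2  39.9 -80.5] | scene nd 0.008 [627.5 321.5  42.   39.7 -80.5] | ell [627.7 321.7  45.6  47.1] th 147.0
```

View pics/p4.png

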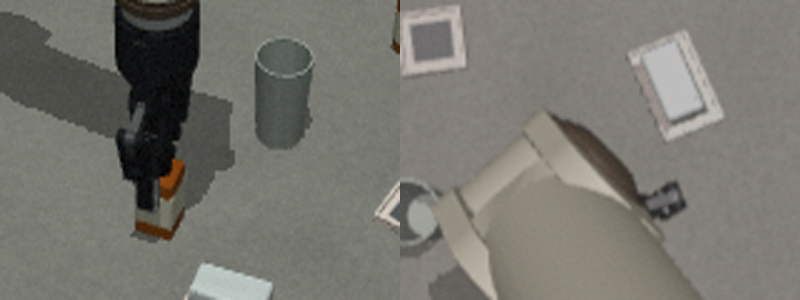

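Request:
play_rows(series="0 0 -5 0 0.25;0 0 -15 0 0.25;0 0 -20 0 0.25;0 0 -20 0 0.25;0 0 -20 0 0.25;0 0 0 4.3 0.25;0 0 0 4.3 0.25;0 0 0 4.3 0.25;0 0 0 0 0.25;0 0 0 0 0.25")

```text
clock: 30.9
tool_pos: [0.4482, 0.141, 0.1217]
tcp_rot: [0.0, 0.997, 0.083, -0.0]
contact_force: [0.2, -0.4, -0.4]
opening: 0.0372
finger_force: 60.3
```

```bash
python3 -c "
from m import *
avg(2);go(620.8,324,120,9.4)
"
```

```text
avg tcp [448.2013 141.0498 121.5671] sd [0.0204 0.0125 0.0215]
t 31.0 tcp [448.2216 141.0622 121.5455] yaw 9.53 tilt [-0.0003 -0.0001] open 36.8 q [ 0.1148  0.3838 -0.5584  2.0902  0.2971  0.7441 -2.0364]
turn 0.13 then shift [ 200.1 -152.3    1.5]
```

Request:
play_rows(series="10 -7.6 0 0.1 0.25;20 -15.2 0 0 0.25;20 -15.2 0 0 0.25;20 -15.2 0 0 0.25;20 -15.2 0 0 0.25;20 -15.2 0 0 0.25;20 -15.2 0 0 0.25;20 -15.2 0 0 0.25;20 -15.2 0 0 0.25;20 -15.2 0 0 0.25;10 -7.9 0 0 0.25;0 0 12 0 0.25;0 0 0 0 0.25;0 0 0 0 0.25;0 0 0 0 0.25;0 0 0 0 0.25")

```text
clock: 32.33
tool_pos: [0.6209, 0.3225, 0.1096]
tcp_rot: [0.0, 0.997, 0.081, -0.0]
contact_force: [-0.1, 0.2, -1.3]
opening: 0.037
finger_force: 60.3
```

```bash
python3 -c "
from m import *
avg(4);go(620.8,324,47,9.4)
"
```

```text
avg tcp [621.2599 323.1116 110.1062] sd [0.0804 0.2208 0.0972]
t 32.53 tcp [621.334  323.3975 110.1743] yaw 9.29 tilt [0.0007 0.0001] open 37.0 q [-0.1956  0.7461 -0.492   1.5065  0.3945  0.9881 -2.2043]
turn -0.11 then shift [-0.5 -0.7 63.2]
```

Contact is expected at TCP z ≈ 46.

Request:
play_rows(series="-0.4 -0.7 15 0 0.25;0 0 20 0 0.25;0 0 14 0 0.25;0 0 8 0 0.25;0 0 4 0 0.25;0 0 0 0 0.25;0 0 0 0 0.25;0 0 0 0 0.25;0 0 0 0 0.25")

```text
clock: 33.28
tool_pos: [0.6211, 0.3247, 0.0491]
tcp_rot: [-0.0, 0.997, 0.081, 0.001]
contact_force: [0.6, -0.2, -1.2]
opening: 0.0369
finger_force: 60.4
```

Request:
play_rows(series="0 0 1 0 0.25;0 0 0 0 0.25;0 0 0 0 0.25")

```text
clock: 33.53
tool_pos: [0.6207, 0.3243, 0.0477]
tcp_rot: [-0.0, 0.997, 0.081, 0.0]
contact_force: [-0.4, -0.5, -1.4]
opening: 0.0371
finger_force: 60.4
```

Request:
play_rows(series="0 0 1 0 0.25;0 0 0 0 0.25;0 0 0 0 0.25")

```text
clock: 33.78
tool_pos: [0.6206, 0.3243, 0.0465]
tcp_rot: [0.0, 0.997, 0.081, -0.0]
contact_force: [-0.5, -0.4, -1.9]
opening: 0.0369
finger_force: 60.4
```

Request:
play_rows(series="0 0 0.8 0 0.25;0 0 0 0 0.25;0 0 0 0 0.25")

```text
clock: 34.03
tool_pos: [0.6207, 0.3244, 0.0464]
tcp_rot: [0.0, 0.997, 0.081, 0.0]
contact_force: [-1.8, -1.5, 4.9]
opening: 0.0368
finger_force: 60.8
```

Down. Release, rise clear of the bulb, and move aside.

Request:
play_rows(series="0 0 -0.3 0 0.25;0 0 0 0 1;0 0 0 0 1;0 0 0 0 1;0 0 0 0 1;0 0 0 0 1;0 0 0 0 1;0 0 -15 0 1;0 0 -20 0 1;0 0 -25 0 1;0 0 -30 0 1;0 0 -30 0 1;0 0 -20 0 1;-25 20 0 0 1;-30 25 0 0 1;-30 25 0 0 1;-30 25 0 0 1;0 0 0 0 1;0 0 0 0 1")

```text
clock: 35.62
tool_pos: [0.5215, 0.2095, 0.187]
tcp_rot: [0.001, 0.997, 0.08, 0.0]
contact_force: [0.3, 0.9, 0.2]
opening: 0.0858
finger_force: 0.0
```

```bash
python3 -c "
from m import *
O=dict(js=(.63,-.1,.04,.05),jl=(.602,-.347,.05,.06),tin=(.582,.096,.04,.05),dr=(.623,.324,.054,.068),bk=(.455,.32,.076,.086),rb=(.437,-.135,.095,.115))
for n in('top','scene'):
    p,d=grab(n);tops(n,d,O);cv2.imwrite('pics/p5%s.png'%n,p[:,:,::-1])
a=cv2.imread('pics/p5scene.png')[110:180,370:440];b=cv2.imread('pics/p5top.png')[150:200,146:196]
cv2.imwrite('pics/p5.png',np.hstack([cv2.resize(x,(400,400),interpolation=0) for x in(a,b)]))
"
```

```text
top js 182 [ 626.4 -100.    39.1   37.3  -15.5] z 0.0432 mean [ 626.4559 -100.2524   43.3355]
top jl 394 [ 599.1 -346.5   56.3   55.9  -19.3] z 0.0536 mean [ 599.1495 -346.8796   53.656 ]
top tin 355 [579.6  96.   68.9  35.7  23.3] z 0.0436 mean [579.5062  96.2369  43.7575]
top rb 69 [ 434.3 -136.6   19.2   18.6  -88.8] z 0.1049 mean [ 434.2187 -136.1981  104.6972]
scene js 254 [632.2 -98.3  39.9  38.5  -8.1] z 0.0435 mean [633.6544 -99.2824  43.4276]
scene jl 733 [ 605.9 -344.5   57.2   56.9   18.6] z 0.0537 mean [ 606.298  -345.3922   53.6232]
scene tin 344 [586.3  98.6  69.2  40.5  23.6] z 0.0434 mean [587.7116  97.7575  43.3571]
scene dr 149 [627.  322.4  39.2  37.6 -79.2] z 0.0592 mean [630.043  319.0494  59.5756]
scene bk 94 [458.1 318.4  59.2  59.   84.7] z 0.0787 mean [459.8098 318.7863  78.6838]
scene rb 91 [ 440.6 -134.2   23.    20.1   -2.4] z 0.1034 mean [ 441.5449 -135.2517  102.5135]
```

View pics/p5.png

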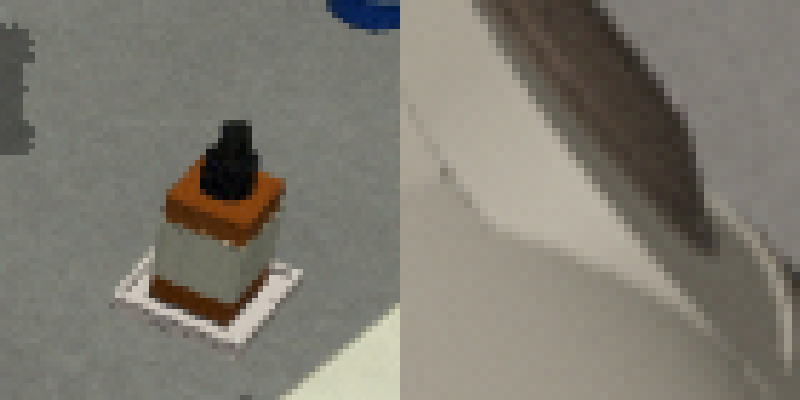

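Request:
play_rows(series="0 15 -5 0 1;0 30 0 0 1;0 30 0 0 1;0 30 0 0 1;0 30 0 0 1;0 30 0 0 1;0 30 0 0 1;0 15 0 0 1;0 0 0 0 1;0 0 0 0 1")

```text
clock: 36.55
tool_pos: [0.558, 0.005, 0.1915]
tcp_rot: [-0.0, 0.997, 0.08, 0.001]
contact_force: [-0.2, 0.4, 0.9]
opening: 0.0856
finger_force: 0.0
```

```bash
python3 -c "
from m import *
O=dict(dr=(.623,.324,.054,.068),bk=(.455,.32,.076,.086))
n='top';p,d=grab(n);tops(n,d,O);nests(n,p,dict(nd=(.6215,.3235)));cv2.imwrite('pics/p6%s.png'%n,p[:,:,::-1])
b=cv2.imread('pics/p6top.png')
cv2.imwrite('pics/p6.png',np.hstack([cv2.resize(b[150:200,146:196],(400,400),interpolation=0),cv2.resize(b[130:280,130:280],(400,400))]))
"
```

```text
top dr 163 [620.2 322.9  38.9  38.6 -80. ] z 0.059 mean [618.3156 320.0638  59.1881]
top bk 98 [451.8 315.1  58.4  56.3   6. ] z 0.0792 mean [453.0311 315.5981  79.4085]
top nd 0.004 [624.8 327.2 164.4 160.    2.5] | top nd 0.008 [624.  326.  163.8 159.4   2.5] | ell [624.2 325.5 184.8 191.4] th 85.0
top nd 0.004 [627.2 332.8  54.4  53.  -80.9] | top nd 0.008 [626.4 331.5  54.2  52.8 -80.9] | ell [626.3 331.7  51.3  62.8] th 85.0
```

View pics/p6.png

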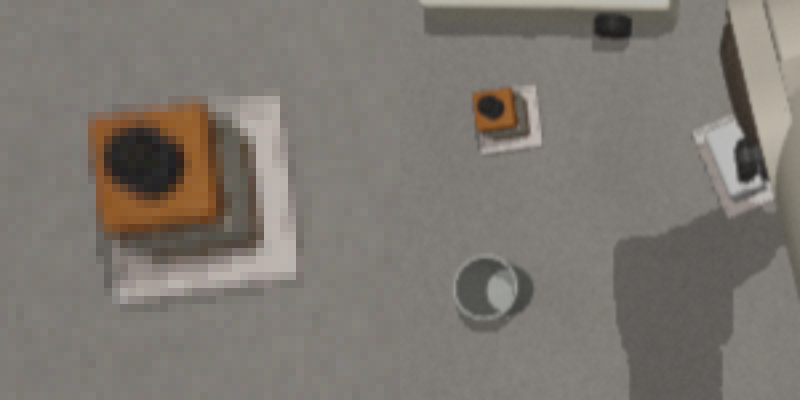

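All four containers stand on their nest floors within about 2 mm and 1° of their outlines. The beaker and brown bottle haven't moved, and the gripper is clear.

```bash
python3 -c "
from bench import manip
print(manip.hand_in())"
```

```text
the job is handed in; nothing more can be done
None
```

The job is handed in at about 37 s of the 112 s allowed: all four containers stand upright in their own nests, within about 2 mm of their outlines by the cameras, and the beaker and brown bottle are where they were.

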